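# Gauge the dividers of a plate rack with a slotted spacer

## Robot

A 7-joint arm with a two-finger parallel gripper is mounted at the origin on a cart in front of the work surface, level with it; the furniture and walls round the work are solid. World frame = base frame: x ahead of the robot, y to its left, z up, the work surface at z = 0. Lengths are in m, angles in rad, forces in N, time in s.
With the tool pointing down it reaches from about 0.4 to 0.75 m from the base axis. Payload 19.5 kg.
Tool frame: the origin (TCP) lies at the very end of the fingers, on their centre line; the grasp point (between the pads) lies 19 mm behind it; z points along the fingers, y is the line along which they close (so a half turn about z gives the same grasp; the last joint's range is limited). The gripper opens to 85 mm and grips with 20 to 120 N. Pads are 22 mm wide; open, the fingers measure 114 mm over their backs; the gripper's body (76 mm by 85 mm) begins 54 mm behind the grasp point. The pads swing forward as they close: fully open they stand 13 mm farther back than shut.
Start: joints at [-1.256, 0.707, -0.028, 1.485, 0.022, 0.951, -0.075], TCP at [0.201, 0.539, 0.199] pointing down, gripper open.
Joint ranges: [-2.71, 2.71], [-0.32, 2.16], [-1.57, 1.52], [0, 2.45], [-1.46, 4.6], [0, 2.02], [-2.83, 2.83]. Speed limits (rad/s): [1.89, 1.89, 2.57, 2.57, 3.01, 3.01, 3.01].

## Interface

Orientations are given as a 3x3 rotation matrix whose columns are the frame's x, y, z axes.
In Python, from cell import bot, viewer gives the robot as it stands.
- The arm moves only by the tool step_arm, never from a script. Its argument "commands" is a list that holds one entry, the list of rows, each a list of 6 numbers: the shift along the tool's x, y, z in cm, then the turn, a rotation vector about the tool's x, y, z in rad. A call has 1 to 20 rows; each row shifts and turns the commanded pose from where the row before left it, along the tool's axes as they then stand; what a row does not reach is not made up. A row lasts 1/10 s, in which the tool goes at most 50 mm and 8.59 degrees, less where a joint would pass 70% of its speed; a pose out of reach is approached as far as the arm can. A call is refused whole if a number of a shift passes 5 or a number of a turn 0.15, either way. A call with a gripper value outside its range is refused whole. "gripper" is the gripper's target within -1 to 1 (fully open at 1, half-way at 0, shut at -1), set as the call begins (left out, the last holds). The fingers move at their own pace and stop on an object; "force" is the grip in N (left out, the last holds). Time passes only in rows, so rows that do not move let the fingers close. It gives the time, the measured TCP pose, the force, the opening and the grip force at its end, in the units of the state.
- bot.get_obs(): the state, without advancing time (a new reading comes with each control period).
- viewer.read_camera(name): name is "scene" or "top"; returns a dict with "img" (420x560x3 uint8, red, green, blue), "intrinsics" (3x3 intrinsics, pixels), "R" (3x3) and "t" (3): a world point X has camera coordinates R X + t. Camera axes: x right, y down, z forward; pixel columns grow to the right and rows downward; lengths in m; the calibration is good to about 2 mm. A picture is of the moment at which its call begins. There is no depth.
- bot.hand_in(): hands the job in; it is judged then, once.
The state is a dict: "time": time; "joints": joint angles; "joint_vel": joint speeds; "effort": joint torques, N m; "position": TCP position; "tcp_rot": TCP orientation; "wrist_force": force on the tool from outside, world axes, zero at the start; "torque": the same for the moment, N m; "finger_gap": opening from 0.0 (shut) to 1.0 (fully open); "gripper_force": force on a finger pad.
Only numpy, scipy, OpenCV 4.12 (cv2) and the standard library are available. Lean on these libraries where they do the work, as an engineer would, in place of code of your own. Each camera call takes 0.05 s, during which the arm holds its last target. There are 200 camera calls.

## Task

Set the two sliding dividers of the draining rack to equal gaps with the wide wooden slotted spacer, not the thin blue one, holding its block side towards the rack's tall fixed end board. Lower the spacer over the divider nearer the end board and draw it along until its block just meets the end board, then lift it, step it to the other divider and draw that one along in the same way until the block just meets the first divider, which must keep its place. Finally stand the spacer upright on the worktop beside the rack and let go.

Things in the scene. Friction and masses are not known exactly. Their poses are not given: they have to be found in the camera images.
- spacer_center (a point): Wide pale wooden spacer, 50x66x102 mm, 0.15 kg, loose; the blue one is 48 mm wide. Point: its centre, 51 mm above its foot. Dark square post to grip: 26x26 mm, 54 to 102 mm above the foot, on the axis. Below 40 mm a fork, open below and at both x ends: lip y -33 to -23 mm, slot -23 to +3 (ceiling at 40 mm), block +3 to +33. Block (+y) goes towards the end board; the lip draws the divider along.
- end_board (a point): Tall fixed board, 106x10x58 mm, at one end of the fixed rack (two runners 13 mm high, 330 mm long, 74 mm clear between them; at the other end a low bar, 318 mm away). Point: middle of its top edge, mid-thickness, 58 mm above the worktop. x along the board, z up, y along the runners outwards: the dividers lie on its -y side, to the robot's right.
- near_divider_top (a point): Sliding divider nearer the end board: pale upright board 100x10 mm, from 14 to 58 mm above the worktop. Point: middle of its top edge, mid-thickness; axes as the end board's. Slides only along y, friction 1.5 N, stays where left. Drawn by the lip until the block meets the end board, it is 56 mm from the end board's point (46 mm clear gap).
- far_divider_top (a point): The other sliding divider: same size, point, axes and friction. At the end its point shall be 56 mm from the near divider's (46 mm clear gap).

How it is judged:
By the outcome, as a careful person would: the job done as asked, in the order asked, and still so for the second after the job is handed in, with the robot touching nothing.
It also fails if it takes over 58 s, if anything falls off the work surface, if the arm or the gripper's body presses on something with over 40 N, if the wrist force passes 120 N, or if a joint passes its speed limit or range.

## Working session

There is one attempt and no reset: what is moved stays moved. The work goes in short steps, Python scripts to look and compute and a tool call to move; the robot and the scene stay as the last step left them, time stands still between calls to the robot, and variables do not carry over. Pictures are saved under pics/ and viewed, at most 10 in all, crops included, and the job is handed in when it is done.

Besides the shell and the picture viewer there is one more tool, called after "Call:" as name(argument=value, ...) on one line, values as JSON. step_arm: Moves the arm, as the interface text tells. Its arguments: {"type":"object","properties":{"commands":{"type":"array","items":{"type":"array","items":{"type":"array","items":{"type":"number"}}}},"gripper":{"type":"number"},"force":{"type":"number"}},"required":["commands"]}

```bash
mkdir -p pics; ls; cat > h.py <<'E'
import numpy as np, cv2
from cell import bot, viewer
def cam(n,save=None):
    c=viewer.read_camera(n)
    if save: cv2.imwrite(f'pics/{save}.png',c['img'][:,:,::-1])
    return c
def ray(c,u,v,z):
    K,R,t=[np.array(c[k],float) for k in('intrinsics','R','t')]
    o=-R.T@t; d=R.T@np.linalg.inv(K)@np.array([u,v,1.])
    return o+d*(z-o[2])/d[2]
def proj(c,X):
    K,R,t=[np.array(c[k],float) for k in('intrinsics','R','t')]
    p=K@(R@np.array(X)+t); return p[:2]/p[2]
E
python3 - <<'E'
from h import *
for n in('scene','top'):
    c=cam(n,n+'0'); print(n,np.round(c['intrinsics'],1).tolist(),np.round(-np.array(c['R']).T@c['t'],3),np.round(c['R'],3).tolist())
o=bot.get_obs();print(o['time'],o['position'],np.round(o['tcp_rot'],3),o['finger_gap'])
E
```

```text
pics
scene [[432.6, 0.0, 271.9], [0.0, 432.6, 213.0], [0.0, 0.0, 1.0]] [ 0.689 -0.492  1.081] [[0.921, 0.389, -0.01], [0.329, -0.792, -0.515], [-0.208, 0.471, -0.857]]
top [[461.4, 0.0, 275.4], [0.0, 461.4, 209.8], [0.0, 0.0, 1.0]] [0.332 0.041 1.192] [[0.0, -1.0, 0.004], [-0.993, -0.001, -0.116], [0.116, -0.004, -0.993]]
0.1 [0.20072698 0.53855897 0.19858385] [[-0.937  0.349 -0.   ]
 [ 0.349  0.937 -0.001]
 [-0.    -0.001 -1.   ]] 0.9970805104808369
```

View pics/scene0.png

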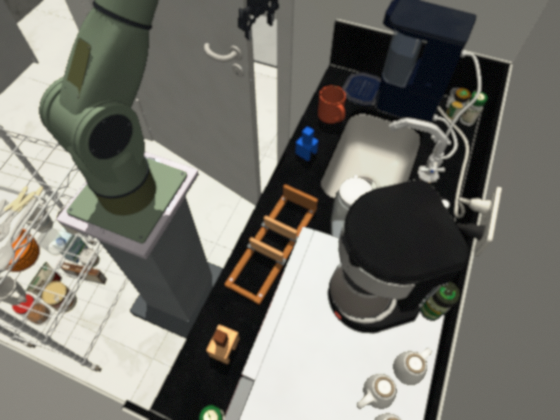

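View pics/top0.png

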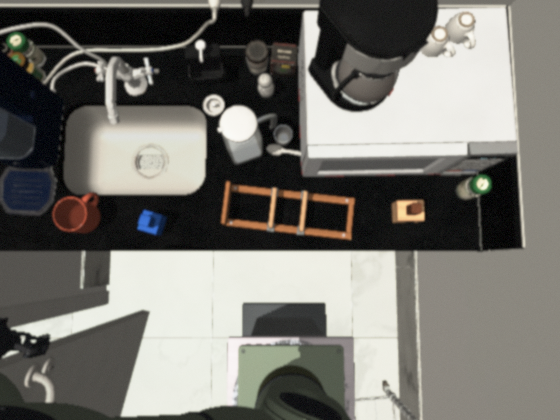

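The top view shows the rack with its end board near (226,208), the dividers at (273,209) and (303,212), and the low bar at (351,218). The wooden spacer is at (408,211) and the blue one at (151,222). Next I'll zoom in.

```bash
python3 - <<'E'
import cv2,numpy as np
a=cv2.imread('pics/top0.png')[170:250,210:440]; b=cv2.imread('pics/scene0.png')[175:375,190:330]
cv2.imwrite('pics/c1.png',cv2.resize(a,None,fx=3.4,fy=3.4,interpolation=cv2.INTER_CUBIC))
cv2.imwrite('pics/c2.png',cv2.resize(b,None,fx=3,fy=3,interpolation=cv2.INTER_CUBIC))
E
```

```text
(no output)
```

View pics/c1.png

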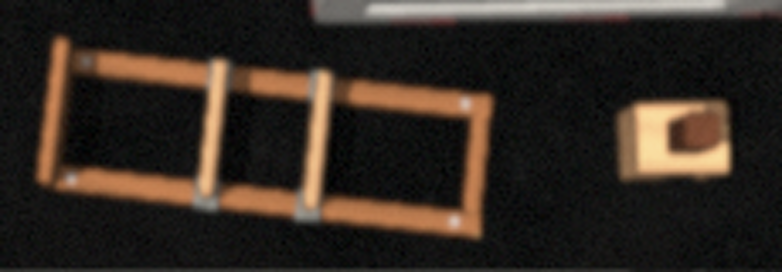

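View pics/c2.png

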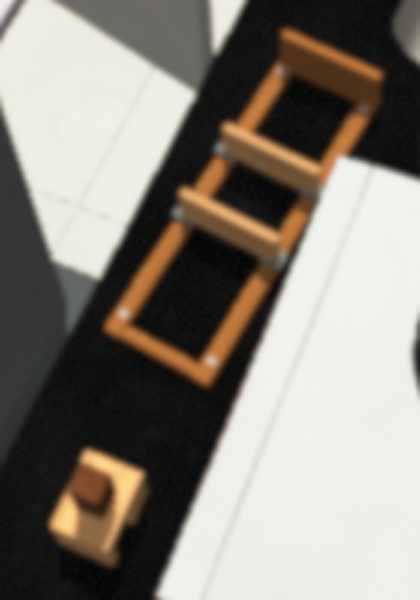

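```bash
python3 - <<'E'
import cv2,numpy as np
b=cv2.imread('pics/scene0.png')[318:370,198:248];a=cv2.imread('pics/top0.png')[190:232,385:433]
b=cv2.resize(b,(400,416),interpolation=cv2.INTER_CUBIC);a=cv2.resize(a,(384,336),interpolation=cv2.INTER_CUBIC)
o=np.zeros((416,790,3),np.uint8);o[:,:400]=b;o[:336,404:788]=a
o=np.clip(255*(o/255.)**0.6,0,255).astype(np.uint8)
cv2.imwrite('pics/c3.png',o)
E
```

```text
(no output)
```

View pics/c3.png

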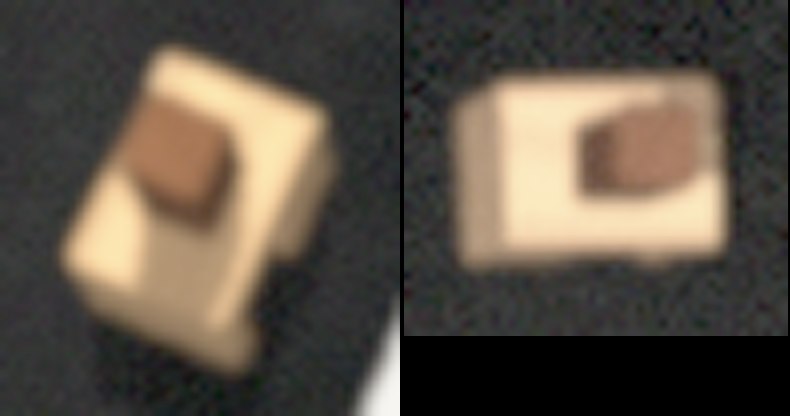

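In the scene view, the spacer's wide block is on the +y (end board) side, then the slot, then the thin lip at -y. It is therefore already facing the right way. Next is measuring positions.

```bash
cat >> h.py <<'E'
def rects(c,lo,hi,z,amin=25,roi=None):
    m=cv2.inRange(cv2.resize(cv2.cvtColor(c['img'],cv2.COLOR_RGB2HSV_FULL),None,fx=4,fy=4,interpolation=cv2.INTER_CUBIC),lo,hi)
    out=[]
    for k in cv2.findContours(m,0,2)[0]:
        if cv2.contourArea(k)<amin*16: continue
        p=(k[:,0]+.5)/4-.5; q=np.array([ray(c,u,v,z)[:2] for u,v in p])
        if q[:,0].min()<.3 or q[:,0].max()>.75 or abs(q[:,1]).max()>.55: continue
        (cx,cy),(w,h),a=cv2.minAreaRect((q*1000).astype(np.float32))
        if w<h: w,h,a=h,w,a-90
        out.append((p.mean(0).round(1).tolist(),round(cx,1),round(cy,1),round(w,1),round(h,1),round(a,1)))
    return out
E
python3 - <<'E'
from h import *
for n in('top','scene'):
    c=cam(n); hsv=cv2.cvtColor(c['img'],cv2.COLOR_RGB2HSV_FULL)
    if n=='top':
        for u,v in [(273,206),(303,212),(227,205),(287,192),(400,205),(412,208),(271,191)]: print((u,v),hsv[v,u])
    for z,lo,hi in((.058,(10,80,170),(40,190,255)),(.054,(10,80,170),(40,190,255)),(.058,(5,150,80),(25,255,215))):
        print(n,z,lo); [print('  ',r) for r in rects(c,lo,hi,z)]
E
```

```text
(273, 206) [ 22 112 226]
(303, 212) [ 21 107 233]
(227, 205) [ 18 151 108]
(287, 192) [ 17 146 180]
(400, 205) [ 27  97 247]
(412, 208) [ 14 149 116]
(271, 191) [ 18  94 169]
top 0.058 (10, 80, 170)
   ([285.7, 228.5], 418.2, 10.8, 53.2, 11.9, 84.0)
   ([247.0, 224.0], 429.0, 104.7, 93.6, 12.1, 83.3)
   ([411.6, 210.0], 463.9, -296.6, 68.1, 50.5, -90.0)
   ([334.6, 216.4], 449.2, -96.1, 111.0, 98.4, 84.0)
   ([291.8, 194.5], 503.2, -4.7, 41.4, 11.4, 83.6)
   ([302.7, 210.6], 462.0, -30.4, 99.9, 10.9, -6.6)
   ([264.8, 199.4], 472.4, 83.4, 98.9, 91.6, -2.3)
   ([225.0, 202.5], 484.0, 161.8, 100.7, 6.8, -6.5)
top 0.054 (10, 80, 170)
   ([285.7, 228.5], 418.6, 10.7, 53.4, 12.0, 84.0)
   ([247.0, 224.0], 429.4, 104.9, 93.9, 12.1, 83.3)
   ([411.6, 210.0], 464.3, -297.8, 68.3, 50.7, -90.0)
   ([334.6, 216.4], 449.6, -96.5, 111.4, 98.8, 84.0)
   ([291.8, 194.5], 503.8, -4.8, 41.6, 11.5, 83.6)
   ([302.7, 210.6], 462.5, -30.7, 100.3, 10.9, -6.6)
   ([264.8, 199.4], 472.9, 83.5, 99.3, 91.9, -2.3)
   ([225.0, 202.5], 484.5, 162.3, 101.1, 6.8, -6.5)
top 0.058 (5, 150, 80)
scene 0.058 (10, 80, 
[... 359 characters left out ...]
7, 346.8], 453.4, -316.7, 29.3, 22.7, 89.5)
   ([228.1, 339.7], 480.6, -285.9, 78.9, 42.7, -50.3)
   ([249.8, 280.3], 465.9, -115.7, 110.1, 98.5, 83.3)
   ([270.3, 245.4], 473.2, -16.0, 107.4, 48.7, -13.9)
   ([286.7, 220.9], 484.4, 79.6, 107.5, 80.1, -10.0)
   ([300.3, 192.8], 487.1, 165.3, 95.8, 5.8, -6.5)
scene 0.058 (5, 150, 80)
   ([219.8, 336.4], 458.0, -290.9, 31.1, 26.9, -3.1)
   ([251.5, 279.2], 466.7, -117.5, 118.3, 106.7, 83.5)
   ([287.7, 250.1], 520.4, -15.6, 49.7, 19.3, 87.5)
   ([260.5, 233.9], 436.1, -1.1, 41.3, 22.6, 87.8)
   ([303.6, 222.3], 531.9, 74.3, 83.0, 21.0, 83.0)
   ([279.5, 204.5], 448.1, 99.9, 89.9, 21.8, 84.5)
   ([299.3, 193.0], 486.9, 157.8, 109.2, 26.9, -6.3)
```

```bash
python3 - <<'E'
from h import *
c=cam('top')
for vmin in (195,205): print(rects(c,(10,60,vmin),(40,190,255),.058))
print('mw bottom',ray(c,330,177,0),'front top edge if h:',[(h,ray(c,330,152,h)[0].round(3)) for h in(.1,.2,.3)])
print('sp',rects(c,(10,60,195),(40,190,255),.054)[:3])
for u,v in((409,208),): print(ray(c,u,v,.102))
# end board top edge corners from crop c1 (brighter strip)
for x,y in((57,38),(69,40),(40,183),(52,186)): print(ray(c,210+x/3.4-.35,170+y/3.4-.35,.058)[:2].round(4))
print(proj(c,[.464,-.298,.102]),proj(c,[.464,-.298,.054]))
E
```

```text
[([252.5, 224.8], 426.8, 91.9, 58.9, 6.2, 80.8), ([410.9, 208.8], 463.9, -296.7, 65.7, 48.0, -90.0), ([302.7, 211.5], 462.3, -30.7, 97.7, 8.8, -6.3), ([271.8, 208.4], 471.2, 45.6, 96.3, 8.8, -6.0)]
[([410.5, 210.1], 463.9, -296.9, 65.2, 48.0, -90.0), ([302.8, 210.7], 462.5, -30.8, 96.0, 7.7, -6.3), ([271.8, 208.7], 471.3, 45.6, 95.0, 7.7, -6.1)]
mw bottom [ 0.55819833 -0.10657827  0.        ] front top edge if h: [(0.1, np.float64(0.601)), (0.2, np.float64(0.576)), (0.3, np.float64(0.552))]
sp [([252.5, 224.8], 427.1, 92.1, 59.1, 6.2, 80.8), ([410.9, 208.8], 464.3, -297.9, 65.9, 48.2, -90.0), ([302.7, 211.5], 462.8, -31.0, 98.1, 8.8, -6.3)]
[ 0.46411333 -0.28126711  0.102     ]
[0.5372 0.159 ]
[0.5357 0.1502]
[0.4306 0.17  ]
[0.4284 0.1613]
[416.01480493 208.05374304] [410.09235041 210.36212532]
```

Call:
step_arm(commands=[[[0, 0, -3, 0, 0, -0.1], [0, 0, -2, 0, 0, -0.1], [0, 0, 0, 0, 0, -0.1], [0, 0, 0, 0, 0, -0.056]]], gripper=1, force=60)

```text
time: 0.65
position: [0.2009, 0.5388, 0.2494]
tcp_rot: [[-1.0, -0.003, 0.0], [-0.003, 1.0, 0.001], [-0.0, 0.001, -1.0]]
wrist_force: [0.2, -0.3, -0.2]
finger_gap: 1.003
gripper_force: 0.0
```

Call:
step_arm(commands=[[[-2.74, -3.6, 0, 0, 0, 0], [-2.74, -3.6, 0, 0, 0, 0], [-2.74, -3.6, 0, 0, 0, 0], [-2.74, -3.6, 0, 0, 0, 0], [-2.74, -3.6, 0, 0, 0, 0], [-2.74, -3.6, 0, 0, 0, 0], [-2.74, -3.6, 0, 0, 0, 0], [-2.74, -3.6, 0, 0, 0, 0], [-0.37, -4.5, 0, 0, 0, 0], [-0.37, -4.5, 0, 0, 0, 0], [-0.37, -4.5, 0, 0, 0, 0], [-0.37, -4.5, 0, 0, 0, 0], [-0.37, -4.5, 0, 0, 0, 0], [-0.37, -4.5, 0, 0, 0, 0], [-0.37, -4.5, 0, 0, 0, 0], [-0.37, -4.5, 0, 0, 0, 0], [-0.37, -4.5, 0, 0, 0, 0], [-0.37, -4.5, 0, 0, 0, 0]]])

```text
time: 2.45
position: [0.4562, -0.2014, 0.2491]
tcp_rot: [[-1.0, 0.001, 0.0], [0.001, 1.0, -0.0], [-0.0, -0.0, -1.0]]
wrist_force: [0.3, 0.6, 0.9]
finger_gap: 1.005
gripper_force: 0.0
```

Call:
step_arm(commands=[[[-0.25, -3.2, 0, 0, 0, 0], [-0.25, -3.2, 0, 0, 0, 0], [-0.25, -3.2, 0, 0, 0, 0], [0, 0, 4, 0, 0, 0], [0, 0, 4, 0, 0, 0], [0, 0, 3, 0, 0, 0], [0, 0, 2, 0, 0, 0], [0, 0, 0, 0, 0, 0], [0, 0, 0, 0, 0, 0]]])

```text
time: 3.35
position: [0.464, -0.2956, 0.1197]
tcp_rot: [[-1.0, 0.001, 0.0], [0.001, 1.0, -0.0], [-0.0, -0.0, -1.0]]
wrist_force: [0.6, 0.1, 0.2]
finger_gap: 1.001
gripper_force: 0.0
```

```bash
python3 - <<'E'
from h import *
print(bot.get_obs()['position'])
ims=[]
for n,uv in(('scene',(215,340)),('top',(412,200))):
    c=cam(n); u,v=uv; a=c['img'][max(v-50,0):v+50,u-50:u+50,::-1]; ims.append(cv2.resize(a,(395,395),interpolation=cv2.INTER_CUBIC))
cv2.imwrite('pics/g1.png',np.hstack(ims))
E
```

```text
[ 0.46404316 -0.2955698   0.11966455]
```

View pics/g1.png

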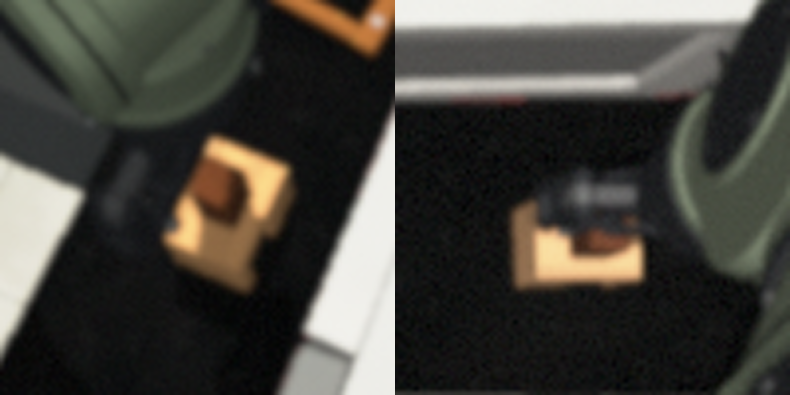

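The post, at (220,188) in the left half, stands between the open fingers, so I'll descend and grip.

Call:
step_arm(commands=[[[0, -0.2, 3, 0, 0, 0], [0, 0, 2, 0, 0, 0], [0, 0, 0.6, 0, 0, 0], [0, 0, 0, 0, 0, 0]]])

```text
time: 3.85
position: [0.464, -0.2975, 0.0635]
tcp_rot: [[-1.0, 0.001, 0.0], [0.001, 1.0, -0.0], [-0.0, -0.0, -1.0]]
wrist_force: [-0.5, 0.4, 0.2]
finger_gap: 1.0
gripper_force: 0.0
```

Call:
step_arm(commands=[[[0, 0, 0, 0, 0, 0], [0, 0, 0, 0, 0, 0], [0, 0, 0, 0, 0, 0], [0, 0, 0, 0, 0, 0], [0, 0, 0, 0, 0, 0], [0, 0, 0, 0, 0, 0], [0, 0, 0, 0, 0, 0], [0, 0, 0, 0, 0, 0], [0, 0, 0, 0, 0, 0], [0, 0, 0, 0, 0, 0]]], gripper=-1, force=60)

```text
time: 4.85
position: [0.464, -0.2978, 0.0636]
tcp_rot: [[-1.0, 0.001, 0.001], [0.001, 1.0, -0.001], [-0.001, -0.001, -1.0]]
wrist_force: [-2.0, -1.0, 8.8]
finger_gap: 0.281
gripper_force: 58.8
```

Call:
step_arm(commands=[[[0, 0, -2, 0, 0, 0], [0, 0, -4, 0, 0, 0], [0, 0, -4, 0, 0, 0], [0, 0, 0, 0, 0, 0], [-0.09, 2, 0, 0, 0, 0], [-0.09, 4, 0, 0, 0, 0], [-0.09, 4, 0, 0, 0, 0], [-0.09, 4, 0, 0, 0, 0], [-0.09, 4, 0, 0, 0, 0], [-0.09, 4, 0, 0, 0, 0], [-0.09, 4, 0, 0, 0, 0], [-0.09, 4, 0, 0, 0, 0], [-0.09, 4, 0, 0, 0, 0], [0, 1.3, 0, 0, 0, 0], [0, 0, 0, 0, 0, 0.054], [0, 0, 0, 0, 0, 0.054], [0, 0, 0, 0, 0, 0], [0, 0, 0, 0, 0, 0]]])

```text
time: 6.65
position: [0.4721, 0.0552, 0.1628]
tcp_rot: [[-0.994, 0.107, -0.0], [0.107, 0.994, -0.0], [0.0, -0.0, -1.0]]
wrist_force: [-0.6, 0.8, -1.1]
finger_gap: 0.276
gripper_force: 59.8
```

```bash
python3 - <<'E'
from h import *
o=bot.get_obs();print(o['position'],np.round(o['tcp_rot'],3).tolist(),o['wrist_force'])
ims=[]
for n,uv in(('scene',(280,220)),('top',(270,200))):
    c=cam(n); u,v=uv; a=c['img'][v-60:v+60,u-60:u+60,::-1]; ims.append(cv2.resize(a,(400,400),interpolation=cv2.INTER_CUBIC))
cv2.imwrite('pics/g2.png',np.hstack(ims))
E
```

```text
[0.47214579 0.05519607 0.16283814] [[-0.994, 0.107, -0.0], [0.107, 0.994, -0.0], [0.0, -0.0, -1.0]] [-0.55065767  0.75088555 -1.13443296]
```

View pics/g2.png

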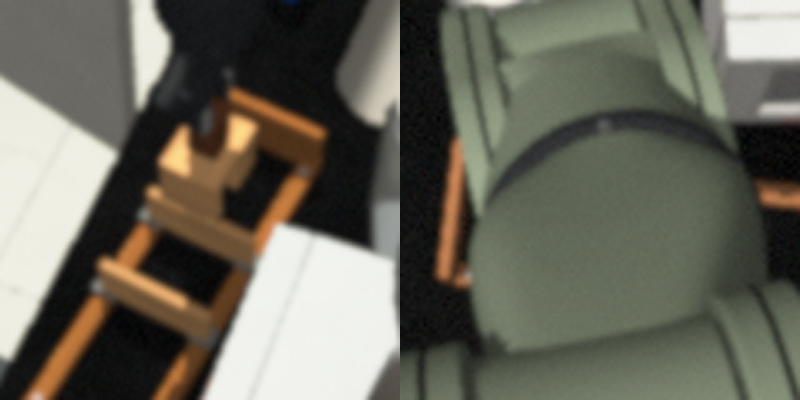

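The spacer is held upright above the near divider with its block towards the end board. I'll lower it now and watch the force.

Call:
step_arm(commands=[[[0, 0, 2, 0, 0, 0], [0, 0, 1.6, 0, 0, 0], [0, 0, 0.8, 0, 0, 0], [0, 0, 0.6, 0, 0, 0], [0, 0, 0, 0, 0, 0]]])

```text
time: 7.25
position: [0.4722, 0.0555, 0.1127]
tcp_rot: [[-0.994, 0.108, -0.001], [0.108, 0.994, -0.0], [0.001, -0.0, -1.0]]
wrist_force: [-0.4, -0.8, -0.5]
finger_gap: 0.282
gripper_force: 59.8
```

Call:
step_arm(commands=[[[0, 0, 1, 0, 0, 0], [0, 0, 1, 0, 0, 0], [0, 0, 0.5, 0, 0, 0], [0, 0, 0, 0, 0, 0]]])

```text
time: 7.65
position: [0.4719, 0.0555, 0.0873]
tcp_rot: [[-0.994, 0.109, -0.001], [0.109, 0.994, -0.0], [0.001, -0.0, -1.0]]
wrist_force: [-1.3, -0.2, -1.7]
finger_gap: 0.279
gripper_force: 59.8
```

```bash
python3 - <<'E'
from h import *
o=bot.get_obs();print(o['position'],o['wrist_force'])
c=cam('scene'); a=c['img'][165:265,225:345,::-1]
cv2.imwrite('pics/g3.png',cv2.resize(a,(720,600),interpolation=cv2.INTER_CUBIC))
E
```

```text
[0.47186046 0.05547914 0.08725683] [-1.33623814 -0.21617687 -1.74558938]
```

View pics/g3.png

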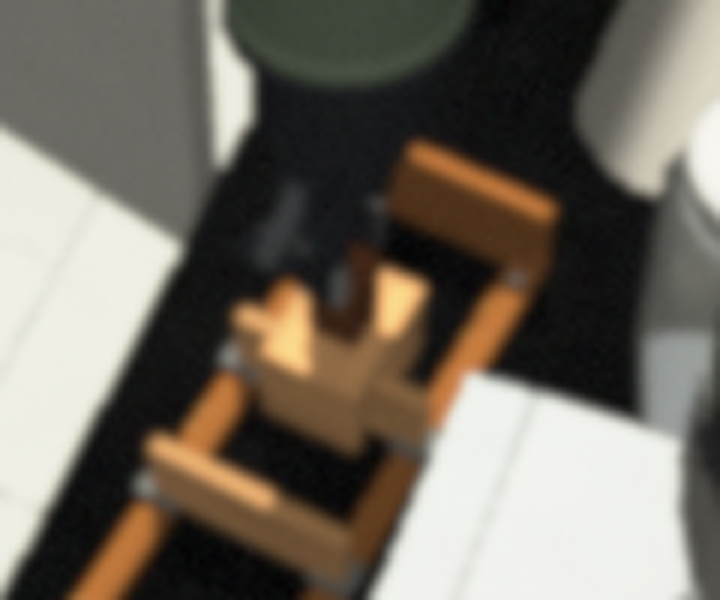

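The fork sits over the near divider: the lip shows at (305,395) and the divider ends show in the slot. Next I'll draw it towards the end board.

Call:
step_arm(commands=[[[0, 0.5, 0, 0, 0, 0], [0, 0.5, 0, 0, 0, 0], [0, 0.5, 0, 0, 0, 0], [0, 0.5, 0, 0, 0, 0], [0, 0.5, 0, 0, 0, 0], [0, 0.5, 0, 0, 0, 0], [0, 0.5, 0, 0, 0, 0], [0, 0.5, 0, 0, 0, 0], [0, 0.5, 0, 0, 0, 0], [0, 0.5, 0, 0, 0, 0], [0, 0.5, 0, 0, 0, 0], [0, 0.3, 0, 0, 0, 0], [0, 0.2, 0, 0, 0, 0]]])

```text
time: 9.0
position: [0.4787, 0.1155, 0.088]
tcp_rot: [[-0.994, 0.108, -0.0], [0.108, 0.994, -0.0], [0.0, -0.0, -1.0]]
wrist_force: [0.1, -1.5, -1.1]
finger_gap: 0.277
gripper_force: 59.9
```

Call:
step_arm(commands=[[[0, 0.1, 0, 0, 0, 0], [0, 0.1, 0, 0, 0, 0]]])

```text
time: 9.2
position: [0.479, 0.1171, 0.088]
tcp_rot: [[-0.994, 0.109, -0.0], [0.109, 0.994, -0.0], [0.0, -0.0, -1.0]]
wrist_force: [-0.0, -1.4, -1.4]
finger_gap: 0.278
gripper_force: 59.9
```

Call:
step_arm(commands=[[[0, 0.1, 0, 0, 0, 0], [0, 0.1, 0, 0, 0, 0], [0, 0, 0, 0, 0, 0]]])

```text
time: 9.5
position: [0.4792, 0.1193, 0.088]
tcp_rot: [[-0.994, 0.109, 0.0], [0.109, 0.994, 0.0], [-0.0, 0.0, -1.0]]
wrist_force: [-0.2, -0.8, -1.1]
finger_gap: 0.275
gripper_force: 59.9
```

Call:
step_arm(commands=[[[0, 0.1, 0, 0, 0, 0], [0, 0, 0, 0, 0, 0]]])

```text
time: 9.7
position: [0.4793, 0.1202, 0.088]
tcp_rot: [[-0.994, 0.109, -0.0], [0.109, 0.994, -0.0], [0.0, -0.0, -1.0]]
wrist_force: [0.1, -1.6, -1.6]
finger_gap: 0.279
gripper_force: 59.9
```

Call:
step_arm(commands=[[[0, 0.07, 0, 0, 0, 0], [0, 0, 0, 0, 0, 0]]])

```text
time: 9.9
position: [0.4794, 0.1209, 0.088]
tcp_rot: [[-0.994, 0.109, -0.0], [0.109, 0.994, -0.0], [0.0, -0.0, -1.0]]
wrist_force: [0.3, -1.3, -1.0]
finger_gap: 0.279
gripper_force: 59.9
```

Call:
step_arm(commands=[[[0, 0.06, 0, 0, 0, 0], [0, 0, 0, 0, 0, 0]]])

```text
time: 10.1
position: [0.4795, 0.1215, 0.088]
tcp_rot: [[-0.994, 0.109, 0.0], [0.109, 0.994, -0.0], [-0.0, -0.0, -1.0]]
wrist_force: [-0.0, -1.1, -1.0]
finger_gap: 0.274
gripper_force: 59.9
```

Call:
step_arm(commands=[[[0, 0.06, 0, 0, 0, 0], [0, 0, 0, 0, 0, 0]]])

```text
time: 10.3
position: [0.4795, 0.1221, 0.088]
tcp_rot: [[-0.994, 0.109, -0.0], [0.109, 0.994, -0.0], [0.0, -0.0, -1.0]]
wrist_force: [0.4, -1.3, -1.3]
finger_gap: 0.28
gripper_force: 59.9
```

Call:
step_arm(commands=[[[0, 0.06, 0, 0, 0, 0], [0, 0, 0, 0, 0, 0]]])

```text
time: 10.5
position: [0.4796, 0.1227, 0.088]
tcp_rot: [[-0.994, 0.108, -0.0], [0.108, 0.994, -0.0], [0.0, -0.0, -1.0]]
wrist_force: [0.6, -1.5, -1.1]
finger_gap: 0.282
gripper_force: 59.9
```

Call:
step_arm(commands=[[[0, 0.06, 0, 0, 0, 0], [0, 0, 0, 0, 0, 0]]])

```text
time: 10.7
position: [0.4796, 0.1233, 0.088]
tcp_rot: [[-0.994, 0.109, -0.0], [0.109, 0.994, -0.0], [0.0, -0.0, -1.0]]
wrist_force: [-0.0, -1.2, -2.3]
finger_gap: 0.279
gripper_force: 59.9
```

Call:
step_arm(commands=[[[0, 0.06, 0, 0, 0, 0], [0, 0, 0, 0, 0, 0]]])

```text
time: 10.9
position: [0.4797, 0.1239, 0.088]
tcp_rot: [[-0.994, 0.109, 0.0], [0.109, 0.994, -0.0], [-0.0, -0.0, -1.0]]
wrist_force: [0.2, -1.5, -1.5]
finger_gap: 0.276
gripper_force: 59.9
```

Call:
step_arm(commands=[[[0, 0.06, 0, 0, 0, 0], [0, 0, 0, 0, 0, 0]]])

```text
time: 11.1
position: [0.4797, 0.1245, 0.088]
tcp_rot: [[-0.994, 0.109, -0.0], [0.109, 0.994, -0.0], [0.0, -0.0, -1.0]]
wrist_force: [0.2, -1.2, -1.8]
finger_gap: 0.275
gripper_force: 59.9
```

Call:
step_arm(commands=[[[0, 0.06, 0, 0, 0, 0], [0, 0, 0, 0, 0, 0]]])

```text
time: 11.3
position: [0.4798, 0.1251, 0.088]
tcp_rot: [[-0.994, 0.109, -0.0], [0.109, 0.994, -0.0], [0.0, -0.0, -1.0]]
wrist_force: [0.6, -1.0, -1.3]
finger_gap: 0.278
gripper_force: 59.9
```

Call:
step_arm(commands=[[[0, 0.06, 0, 0, 0, 0], [0, 0, 0, 0, 0, 0]]])

```text
time: 11.5
position: [0.4798, 0.1255, 0.088]
tcp_rot: [[-0.994, 0.109, -0.0], [0.109, 0.994, -0.0], [0.0, -0.0, -1.0]]
wrist_force: [1.0, -2.4, -1.7]
finger_gap: 0.28
gripper_force: 59.9
```

```bash
python3 - <<'E'
from h import *
o=bot.get_obs();print(o['position'],o['wrist_force'])
c=cam('scene'); a=c['img'][155:255,235:355,::-1]
cv2.imwrite('pics/g4.png',cv2.resize(a,(720,600),interpolation=cv2.INTER_CUBIC))
E
```

```text
[0.47983883 0.12553465 0.08798638] [ 0.95055677 -2.43329369 -1.69420071]
```

View pics/g4.png

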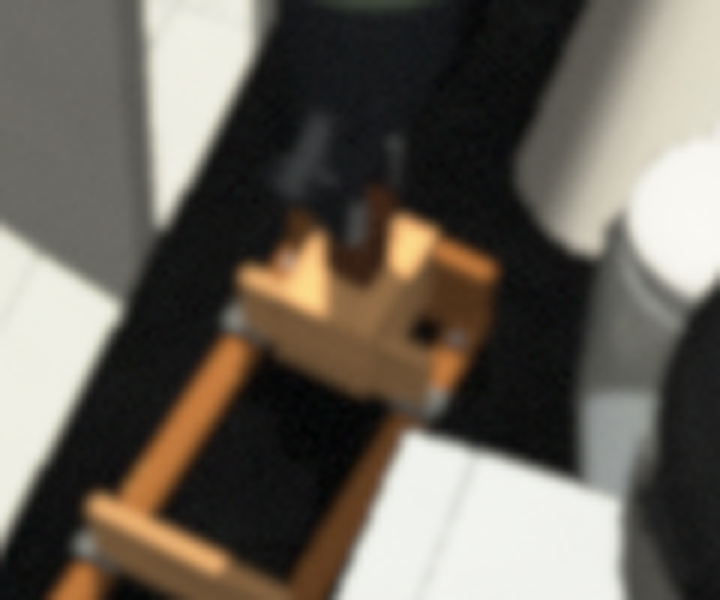

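The block is just meeting the end board near (435,240), with the force at 2.4 N and the motion falling short. I'll make one more tiny step to confirm.

Call:
step_arm(commands=[[[0, 0.06, 0, 0, 0, 0], [0, 0, 0, 0, 0, 0]]])

```text
time: 11.75
position: [0.4798, 0.1259, 0.088]
tcp_rot: [[-0.994, 0.109, -0.0], [0.109, 0.994, -0.001], [0.0, -0.001, -1.0]]
wrist_force: [0.9, -4.9, -0.5]
finger_gap: 0.276
gripper_force: 60.0
```

Call:
step_arm(commands=[[[0, 0.06, 0, 0, 0, 0], [0, 0, 0, 0, 0, 0]]])

```text
time: 11.95
position: [0.4798, 0.1262, 0.088]
tcp_rot: [[-0.994, 0.109, -0.001], [0.109, 0.994, -0.001], [0.0, -0.001, -1.0]]
wrist_force: [-0.8, -6.4, 0.8]
finger_gap: 0.275
gripper_force: 60.1
```

Call:
step_arm(commands=[[[0, -0.3, 0, 0, 0, 0], [0, -0.3, 0, 0, 0, 0], [0, 0, 0, 0, 0, 0], [0, 0, -1.5, 0, 0, 0], [0, 0, -3, 0, 0, 0], [0, 0, -3, 0, 0, 0], [0, -2, 0, 0, 0, 0], [0, -4, 0, 0, 0, 0], [0, -4, 0, 0, 0, 0], [0, -3, 0, 0, 0, 0], [0, -1.1, 0, 0, 0, 0], [0, 0, 0, 0, 0, 0], [0, 0, 0, 0, 0, 0]]])

```text
time: 13.25
position: [0.4642, -0.0183, 0.163]
tcp_rot: [[-0.994, 0.108, 0.0], [0.108, 0.994, 0.001], [-0.0, 0.001, -1.0]]
wrist_force: [-0.3, 0.2, -1.2]
finger_gap: 0.278
gripper_force: 59.9
```

```bash
python3 - <<'E'
from h import *
o=bot.get_obs();print(o['position'],o['wrist_force'])
c=cam('scene'); a=c['img'][165:285,225:345,::-1]
cv2.imwrite('pics/g5.png',cv2.resize(a,(600,600),interpolation=cv2.INTER_CUBIC))
for p in ([.4624,-.0306,.058],[.4779,.1081,.058]):
    for s in(-.05,.05): print((proj(c,np.array(p)+s*np.array([.994,-.108,0]))-[225,165])*5)
E
```

```text
[ 0.46424972 -0.01834524  0.1630202 ] [-0.27208198  0.24077021 -1.18382228]
[117.57603909 364.56891071]
[282.28633684 446.40195042]
[244.86853351 172.07523635]
[403.74921762 245.47140748]
```

View pics/g5.png

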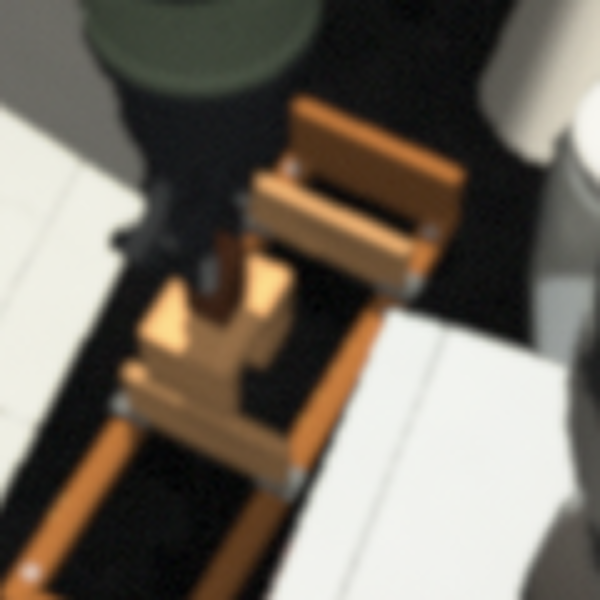

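The near divider stands in its new place, around (335,225). The spacer hangs over the far divider, around (210,425). Lowering it now.

Call:
step_arm(commands=[[[0, 0, 2, 0, 0, 0], [0, 0, 1.6, 0, 0, 0], [0, 0, 0.8, 0, 0, 0], [0, 0, 0.6, 0, 0, 0], [0, 0, 0, 0, 0, 0]]])

```text
time: 13.8
position: [0.464, -0.0189, 0.1127]
tcp_rot: [[-0.994, 0.108, -0.001], [0.108, 0.994, 0.0], [0.001, -0.0, -1.0]]
wrist_force: [0.5, 0.2, -1.9]
finger_gap: 0.277
gripper_force: 59.9
```

Call:
step_arm(commands=[[[0, 0, 1, 0, 0, 0], [0, 0, 1, 0, 0, 0], [0, 0, 0.5, 0, 0, 0], [0, 0, 0, 0, 0, 0]]])

```text
time: 14.2
position: [0.4637, -0.0193, 0.0873]
tcp_rot: [[-0.994, 0.109, -0.001], [0.109, 0.994, -0.0], [0.001, -0.0, -1.0]]
wrist_force: [0.7, 1.1, -1.8]
finger_gap: 0.28
gripper_force: 59.9
```

Call:
step_arm(commands=[[[0, 0.3, 0, 0, 0, 0], [0, 0.5, 0, 0, 0, 0], [0, 0.5, 0, 0, 0, 0], [0, 0.5, 0, 0, 0, 0], [0, 0.5, 0, 0, 0, 0], [0, 0.5, 0, 0, 0, 0], [0, 0.5, 0, 0, 0, 0], [0, 0.5, 0, 0, 0, 0], [0, 0.5, 0, 0, 0, 0], [0, 0.5, 0, 0, 0, 0], [0, 0.5, 0, 0, 0, 0], [0, 0.5, 0, 0, 0, 0], [0, 0.5, 0, 0, 0, 0], [0, 0.5, 0, 0, 0, 0], [0, 0.5, 0, 0, 0, 0], [0, 0.5, 0, 0, 0, 0], [0, 0.5, 0, 0, 0, 0], [0, 0.3, 0, 0, 0, 0], [0, 0.2, 0, 0, 0, 0], [0, 0, 0, 0, 0, 0]]])

```text
time: 16.2
position: [0.4736, 0.0684, 0.088]
tcp_rot: [[-0.994, 0.108, -0.0], [0.108, 0.994, 0.0], [0.0, 0.0, -1.0]]
wrist_force: [-0.3, -0.5, -1.1]
finger_gap: 0.277
gripper_force: 59.9
```

```bash
python3 - <<'E'
from h import *
np.save('b.npy',np.mean([cam('scene')['img'].astype(np.float32) for _ in range(3)],0))
F=[]
for _ in range(2): F.append(np.r_[bot.get_obs()['wrist_force'],bot.get_obs()['position'][1]]); cam('scene')
print(np.mean(F,0))
E
```

```text
[-0.12636785 -0.15818969 -1.95488132  0.06811013]
```

Call:
step_arm(commands=[[[0, 0.05, 0, 0, 0, 0], [0, 0, 0, 0, 0, 0]]])

```text
time: 16.65
position: [0.4736, 0.0686, 0.088]
tcp_rot: [[-0.994, 0.109, -0.0], [0.109, 0.994, -0.0], [0.0, -0.0, -1.0]]
wrist_force: [0.6, -0.5, -1.4]
finger_gap: 0.273
gripper_force: 59.9
```

Call:
step_arm(commands=[[[0, 0.05, 0, 0, 0, 0], [0, 0, 0, 0, 0, 0]]])

```text
time: 16.85
position: [0.4737, 0.0691, 0.088]
tcp_rot: [[-0.994, 0.109, -0.0], [0.109, 0.994, -0.0], [0.0, -0.0, -1.0]]
wrist_force: [-0.0, -1.0, -2.1]
finger_gap: 0.277
gripper_force: 59.8
```

Call:
step_arm(commands=[[[0, 0.05, 0, 0, 0, 0], [0, 0, 0, 0, 0, 0]]])

```text
time: 17.05
position: [0.4737, 0.0697, 0.088]
tcp_rot: [[-0.994, 0.109, -0.0], [0.109, 0.994, -0.0], [0.0, -0.0, -1.0]]
wrist_force: [0.2, -1.7, -2.2]
finger_gap: 0.278
gripper_force: 59.9
```

Call:
step_arm(commands=[[[0, 0.03, 0, 0, 0, 0], [0, 0, 0, 0, 0, 0]]])

```text
time: 17.25
position: [0.4738, 0.0698, 0.088]
tcp_rot: [[-0.994, 0.109, -0.0], [0.109, 0.994, -0.0], [0.0, -0.0, -1.0]]
wrist_force: [-0.1, -1.9, -2.5]
finger_gap: 0.28
gripper_force: 59.9
```

Call:
step_arm(commands=[[[0, 0.03, 0, 0, 0, 0], [0, 0, 0, 0, 0, 0]]])

```text
time: 17.45
position: [0.4738, 0.0702, 0.088]
tcp_rot: [[-0.994, 0.109, -0.0], [0.109, 0.994, -0.0], [0.0, -0.0, -1.0]]
wrist_force: [-1.0, -3.5, -2.0]
finger_gap: 0.278
gripper_force: 59.9
```

```bash
python3 - <<'E'
from h import *
F=[];I=[]
for _ in range(4):
    o=bot.get_obs(); F.append(np.r_[o['wrist_force'],o['position'][1]]); I.append(cam('scene')['img'].astype(np.float32))
print(np.round(F,4)); a=np.mean(I,0); b=np.load('b.npy')
# near divider right end vs static end board/runners patch
for n,(u,v) in dict(divR=(303,213),boardR=(315,200)).items():
    s=np.s_[v-8:v+8,u-7:u+7]; print(n,cv2.phaseCorrelate(b[s].mean(2),a[s].mean(2),cv2.createHanningWindow((14,16),cv2.CV_32F)))
E
```

```text
[[-0.9665 -3.4802 -1.9579  0.0702]
 [ 0.0478 -2.6213 -1.0272  0.0702]
 [-1.2523 -2.4734 -2.4615  0.0702]
 [ 0.3156 -3.0564 -1.7768  0.0702]]
divR ((0.49793033818690624, -0.21567802769311406), 1.038744647304217)
boardR ((0.5511122651539777, 0.18777637686135673), 0.9406984189525247)
```

The block meets the near divider: the force rose from about 1.5 N to about 3 N. I'll back off inside the slot, lift out and carry the spacer beyond the rack's low-bar end.

Call:
step_arm(commands=[[[0, -0.3, 0, 0, 0, 0], [0, -0.3, 0, 0, 0, 0], [0, 0, 0, 0, 0, 0], [0, 0, -1.5, 0, 0, 0], [0, 0, -3, 0, 0, 0], [0, 0, -3, 0, 0, 0], [-0.15, -2, 0, 0, 0, 0], [-0.15, -4, 0, 0, 0, 0], [-0.2, -4, 0, 0, 0, 0], [-0.2, -4, 0, 0, 0, 0], [-0.2, -4, 0, 0, 0, 0], [-0.2, -4, 0, 0, 0, 0], [-0.2, -4, 0, 0, 0, 0], [-0.2, -3, 0, 0, 0, 0], [0, -1.4, 0, 0, 0, 0], [0, 0, 0, 0, 0, 0], [0, 0, 0, 0, 0, 0]]])

```text
time: 19.35
position: [0.4552, -0.2386, 0.163]
tcp_rot: [[-0.994, 0.108, -0.0], [0.108, 0.994, 0.001], [0.0, 0.001, -1.0]]
wrist_force: [-0.4, 0.6, -1.5]
finger_gap: 0.278
gripper_force: 59.9
```

Call:
step_arm(commands=[[[0, 0, 3, 0, 0, 0], [0, 0, 3, 0, 0, 0], [0, 0, 2, 0, 0, 0], [0, 0, 1, 0, 0, 0], [0, 0, 0.5, 0, 0, 0], [0, 0, 0, 0, 0, 0]]])

```text
time: 19.95
position: [0.4553, -0.2391, 0.0682]
tcp_rot: [[-0.994, 0.108, 0.0], [0.108, 0.994, 0.0], [-0.0, 0.0, -1.0]]
wrist_force: [0.1, -0.4, -1.6]
finger_gap: 0.279
gripper_force: 59.9
```

Before setting it down, I'll check the gaps numerically, since the spacer is still held and a correction is possible.

```bash
python3 - <<'E'
from h import *
for n in('top','scene'):
    c=cam(n)
    for vm in(195,205):
        print(n,vm); [print('  ',r) for r in rects(c,(10,60,vm),(40,190,255),.058)]
# top-edge crossing in both views along rack y line: colour/brightness profile
y=np.array([.108,.994]);E=np.array([.4831,.1635])
for n,off in(('top',.0),('top',.03),('top',-.03),('scene',.035),('scene',.0),('scene',-.035)):
    c=cam(n);s=np.arange(-.14,.012,.0005);P=[proj(c,[*(E+y*k+off*np.array([.994,-.108])),.058]) for k in s]
    P=np.array(P,np.float32);v=cv2.remap(c['img'].astype(np.float32),P[:,:1],P[:,1:],cv2.INTER_LINEAR).max(-1).ravel()
    m=v>.5*(v.max()+40); r=np.flatnonzero(np.diff(np.r_[0,m,0])); print(n,off,[(round(1000*s[a],1),round(1000*s[b-1],1)) for a,b in zip(r[::2],r[1::2])])
E
```

```text
top 195
   ([385.3, 218.4], 442.7, -237.9, 66.1, 25.0, 81.9)
   ([269.3, 208.1], 471.0, 51.5, 96.9, 9.3, -5.6)
   ([247.0, 204.8], 477.8, 107.6, 97.0, 9.6, -6.3)
top 205
   ([384.8, 218.4], 442.9, -237.9, 65.0, 24.5, 81.9)
   ([269.6, 206.5], 471.2, 51.7, 96.1, 8.2, -6.1)
   ([247.1, 205.2], 478.0, 107.1, 96.3, 8.1, -6.2)
scene 195
   ([219.0, 324.7], 447.8, -264.5, 17.7, 16.5, 60.3)
   ([238.8, 311.8], 470.9, -222.3, 29.9, 28.8, 84.0)
   ([282.0, 222.8], 476.1, 56.2, 95.7, 16.1, -6.4)
   ([291.5, 207.6], 481.9, 108.5, 94.8, 11.1, -8.1)
scene 205
   ([219.4, 324.9], 447.5, -264.5, 16.8, 15.3, 59.9)
   ([238.4, 312.2], 470.9, -222.1, 29.0, 28.0, 83.5)
   ([281.8, 222.8], 475.2, 54.1, 93.5, 11.0, -7.4)
   ([291.5, 207.6], 481.5, 109.0, 92.5, 8.9, -6.8)
top 0.0 [(np.float64(-118.5), np.float64(-108.0)), (np.float64(-63.0), np.float64(-51.5)), (np.float64(-6.0), np.float64(2.5))]
top 0.03 [(np.float64(-119.0), np.float64(-107.0)), (np.float64(-63.0), np.float64(-51.0)), (np.float64(-6.0), np.float64(2.5))]
top -0.03 [(np.float64(-118.5), np.float64(-107.5)), (np.float64(-62.5), np.float64(-52.0)), (np.float64(-6.0), np.float64(2.5))]
scene 0.035 [(np.float64(-119.5), np.float64(-105.5)), (np.float64(-63.5), np.float64(-50.0)), (np.float64(-6.0), np.float64(5.0))]
scene 0.0 [(np.float64(-119.5), np.float64(-106.0)), (np.float64(-63.5), np.float64(-49.5)), (np.float64(-6.0), np.float64(5.0))]
scene -0.035 [(np.float64(-119.5), np.float64(-93.5)), (np.float64(-64.0), np.float64(-39.5)), (np.float64(-5.5), np.float64(5.0))]
```

Call:
step_arm(commands=[[[0, 0, 0.2, 0, 0, 0], [0, 0, 0.2, 0, 0, 0], [0, 0, 0.05, 0, 0, 0], [0, 0, 0, 0, 0, 0]]])

```text
time: 20.75
position: [0.455, -0.2398, 0.0637]
tcp_rot: [[-0.994, 0.109, 0.0], [0.109, 0.994, -0.001], [-0.0, -0.001, -1.0]]
wrist_force: [-1.3, -0.7, 6.1]
finger_gap: 0.281
gripper_force: 60.8
```

Both gaps measure about 56 mm centre to centre, and the foot is on the worktop. I'll release and retreat.

Call:
step_arm(commands=[[[0, 0, 0, 0, 0, 0], [0, 0, 0, 0, 0, 0], [0, 0, 0, 0, 0, 0], [0, 0, 0, 0, 0, 0], [0, 0, 0, 0, 0, 0], [0, 0, 0, 0, 0, 0], [0, 0, 0, 0, 0, 0], [0, 0, 0, 0, 0, 0], [0, 0, -1, 0, 0, 0], [0, 0, -3, 0, 0, 0], [0, 0, -4, 0, 0, 0], [0, 0, -4, 0, 0, 0], [0, 0, -4, 0, 0, 0], [0, 0, 0, 0, 0, 0]]], gripper=1)

```text
time: 22.15
position: [0.4565, -0.2402, 0.2286]
tcp_rot: [[-0.994, 0.109, 0.007], [0.109, 0.994, -0.003], [-0.007, -0.002, -1.0]]
wrist_force: [-0.1, 0.2, -1.1]
finger_gap: 1.0
gripper_force: 0.0
```

```bash
python3 - <<'E'
from h import *
o=bot.get_obs();print(o['position'],o['finger_gap'],o['wrist_force'])
for n in('top','scene'):
    for r in rects(cam(n),(10,60,195),(40,190,255),.054): print(n,r)
E
```

```text
[ 0.45646689 -0.24020493  0.22861729] 1.000251375634012 [-0.1326785  0.2153426 -1.1295201]
top ([386.9, 214.7], 455.5, -240.4, 66.2, 50.4, 84.4)
top ([269.3, 207.4], 471.7, 51.5, 97.6, 9.4, -5.6)
top ([247.0, 205.7], 478.2, 107.5, 97.5, 9.7, -5.9)
scene ([218.6, 322.1], 443.7, -258.0, 27.2, 23.9, 83.3)
scene ([235.4, 310.6], 467.7, -217.1, 58.4, 30.1, -40.3)
scene ([281.9, 222.8], 475.1, 59.2, 96.0, 17.9, -6.5)
scene ([291.4, 207.5], 481.1, 110.9, 95.2, 11.1, -8.1)
```

The spacer stands upright at (0.455, -0.240), the dividers are unchanged and the gripper is clear.

```bash
python3 -c "
from cell import bot
print(bot.hand_in())"
```

```text
the job is handed in; nothing more can be done
None
```

I handed the job in at about 22 s: both dividers are set with the wooden spacer at about 56 mm spacing (46 mm clear gaps) by camera measurement, and the spacer stands upright beside the rack, released.

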